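Load the tea tray and slide it under the glass shelf

ROBOT

A 6-joint arm with a two-finger parallel gripper is mounted at the origin on the work surface. World frame = base frame: x ahead of the robot, y to its left, z up, the work surface at z = 0. Lengths are in m, angles in rad, forces in N, time in s.
With the tool pointing down it reaches from about 0.225 to 0.875 m from the base axis. Payload 3.4 kg.
Tool frame: the origin (TCP) lies where the fingers leave the gripper's body, on its centre line; the fingertips stand 73 mm ahead of it and the grasp point (between the pads) lies 54 mm ahead of it (manip.pinch_z is the distance from the TCP to the grasp point, in m); z points along the fingers, y is the line along which they close (so a half turn about z gives the same grasp; the last joint's range is limited). The gripper opens to 85 mm and grips with 20 to 120 N. Pads are 22 mm wide; open, the fingers measure 114 mm over their backs; the gripper's body (76 mm by 85 mm) begins 54 mm behind the grasp point. The pads swing forward as they close: fully open they stand 13 mm farther back than shut.
Start: joints at [-1.446, 0.276, 1.505, -0, 1.361, -0.121], TCP at [0.14, -0.558, 0.304] pointing down, gripper open.
Joint ranges: [-2.89, 2.89], [-0.75, 2.08], [0.22, 2.7], [-1.18, 4.32], [0.11, 2.71], [-2.7, 2.7]. Speed limits (rad/s): [2.57, 2.57, 3.14, 3.14, 3.14, 3.14].

INTERFACE

Orientations are given as a unit quaternion [w, x, y, z].
In Python, from rig import readout, imaging, manip gives the robot as it stands. The module is installed in compiled form; this text tells all that it offers.
- The arm moves only by the tool servo_tool, never from a script. Its argument "moves" is a list of rows, each an object with "dp": the shift along the tool's x, y, z in units of 0.2 m (1.0 is 0.2 m), a list of three; "delta_rot": the turn, a rotation vector about the tool's x, y, z in units of 0.1 rad (1.0 is 0.1 rad), a list of three; "fingers": the opening, from 0 (shut) to 1 (fully open). In form: [{"dp": [dx, dy, dz], "delta_rot": [wx, wy, wz], "fingers": fingers}, ...]. A call has 1 to 5 rows; each row shifts and turns the commanded pose from where the row before left it, along the tool's axes as they then stand; what a row does not reach is not made up. A row lasts 1/10 s, in which the tool goes at most 50 mm and 8.59 degrees, less where a joint would pass 70% of its speed; a pose out of reach is approached as far as the arm can. A call with a number of a shift or a turn outside -1 to 1 is refused whole. A call with a gripper value outside its range is refused whole. The fingers move at their own pace and stop on an object; "force" is the grip in N (left out, the last holds). Time passes only in rows, so rows that do not move let the fingers close. It gives the time, the measured TCP pose, the force, the opening and the grip force at its end, in the units of the state.
- readout.get_state(): the state, without advancing time (a new reading comes with each control period).
- imaging.get_image(name): name is "scene" or "top"; returns (picture, depth): 420x560x3 uint8, red, green, blue; 420x560 float32, m along the optical axis (not along the pixel's ray), 0 where there is no reading.
- imaging.calibration(name): a dict with "intrinsics" (3x3 intrinsics, pixels), "R" (3x3) and "t" (3): a world point X has camera coordinates R X + t. Camera axes: x right, y down, z forward; pixel columns grow to the right and rows downward; lengths in m; the calibration is good to about 2 mm. A picture is of the moment at which its call begins. calibration takes no time and is no camera call.
- manip.sign_off(): hands the job in; it is judged then, once.
The state is a dict: "clock": time; "qpos": joint angles; "qd": joint speeds; "effort": joint torques, N m; "position": TCP position; "ee_rot": TCP orientation; "contact_force": force on the tool from outside, world axes, zero at the start; "moment": the same for the moment, N m; "width": finger opening in m; "gripper_force": force on a finger pad.
Only numpy, scipy, OpenCV 4.12 (cv2) and the standard library are available. Lean on these libraries where they do the work, as an engineer would, in place of code of your own. Each camera call takes 0.05 s, during which the arm holds its last target. There are 200 camera calls.

TASK

Stand the pewter-grey tea tin upright in the wooden tray without dropping it. Then slide the loaded tray by its fin handle along the sideboard, without lifting it, into the slot under the little stand's glass shelf until it is fully home against the back. The tin must stay standing on the tray, and everything else must be left as it is.

Things in the scene. Friction and masses are not known exactly. Their poses are not given: they have to be found in the camera images.
- tea_tin: Pewter-grey aluminium tea tin, loose, 0.15 to 0.3 kg, upright: a cylinder 62 mm in diameter, 76 mm high, with a fixed ridged twist cap 57 mm in diameter on it, 100 mm high in all. Origin: centre of its underside; z up. It starts left of the stand in any of three places; planter and dinosaur take the others.
- tray: Light wooden tray, loose, 0.35 kg, flat on the sideboard before the stand's mouth, askew. Origin: centre of the underside of its pan, 125 (x) by 120 mm (y); floor 6 mm thick, rim 5 mm wide, 13 mm high over the sideboard. x points the way it goes in. A tongue 26 mm wide, 8 mm thick at -x carries the fin handle. Slides with a few newtons of friction.
- tray_grip (a point): Point on the tray's fin handle at x = -122.5, y = 0, z = 48 mm in the tray's frame, axes as the tray's. The fin stands upright: 34 mm long (x), 12 mm thick (y), top 64 mm above the sideboard, centred on this point in x and y; pinch it across y.
- tray_stand: Dark wooden stand with a slot under a clear glass shelf, fixed. Origin on the sideboard; x points into the slot, z up. With the tray fully home its origin and axes coincide with these, to 1 mm. The back stop, 45 mm high, has its face at x = 63.5 mm. Side walls 14 mm thick, outside at y = +-80 mm; 28 mm high at the mouth, 122 mm high from x = -47.5 mm on.
- stand_mouth (a point): Centre of the slot's mouth on the sideboard, at x = -62.5 mm, y = 0, z = 0 of the stand; axes as the stand's. The slot is 132 mm wide (the tray 120 mm); on each side a lip 10 mm wide runs over the tray's edges, underside at 20 mm. With the tray home its pan's front edge is flush with the mouth and its fin is 60 mm outside.
- shelf_edge (a point): Middle of the glass shelf's lower front edge, at x = -49.5 mm, y = 0, z = 122 mm of the stand; axes as the stand's. The glass is 131 mm (x) by 164 mm (y), 8 mm thick, top at 130 mm. The tin on the tray passes under it upright with 16 mm to spare.
- planter: Empty cream ceramic planter, loose, rim 90 mm in diameter, 85 mm high; origin at the centre of its underside. To be left alone.
- dinosaur: Green plastic toy dinosaur with a long neck, loose, on four legs, about 115 mm long (x, head to +x), 41 mm wide, 89 mm high; origin on the sideboard under its middle. To be left alone.
- spoon_rest: Stainless steel spoon rest, loose: a round dish 90 mm across and 16 mm high, with a flat tail, 170 mm long in all (x), at the far right. To be left alone.
- canister: Tall white ceramic canister with a wooden cap, loose, 90 mm in diameter, 160 mm high, at the far side. To be left alone.
- glass_box_lid (a joint): Hinged lid of the square glass box (120 by 120 by 70 mm, fixed, at the far side); 0 = shut, radians. To be left shut.
Mind the look-alikes: they are no part of the job. Leave any purple look-alike of the tray alone.

How it is judged:
On the way:
1. the tin stands upright in the tray, let go, while the tray is still outside the stand (x of tea_tin in the frame of tray between -0.035 and 0.035 m and y of tea_tin in the frame of tray between -0.035 and 0.035 m and z of tea_tin in the frame of tray between 0.001 and 0.012 m and angle between tea_tin's own z axis and vertical below 0.1 rad and contact force between the fingers and tea_tin below 0.5 N and x of tray in the frame of tray_stand below -0.1 m and linear speed of tea_tin below 0.03 m/s), for 0.2 s.
At the end, for the whole second after the job is handed in: Tray flat and fully home in the slot: origin within 8 mm of the stand's along the slot, 10 mm across, 5 mm in height, axis within 0.12 rad. Tin standing on the tray floor, tilt under 0.1 rad, within 35 mm of the pan's centre along either axis. Both at rest (x of tea_tin in the frame of tray between -0.035 and 0.035 m and y of tea_tin in the frame of tray between -0.035 and 0.035 m and z of tea_tin in the frame of tray between 0.001 and 0.012 m and angle between tea_tin's own z axis and vertical below 0.1 rad and x of tray in the frame of tray_stand between -0.008 and 0.008 m and y of tray in the frame of tray_stand between -0.01 and 0.01 m and z of tray in the frame of tray_stand between -0.005 and 0.005 m and angle between the x axis of tray and the x axis of tray_stand, either way round below 0.12 rad and linear speed of each of tea_tin, tray below 0.02 m/s); the robot touches nothing.
It fails at once if the tin is tipped (more than 0.6 rad) (angle between tea_tin's own z axis and vertical above 0.6 rad).
It fails at once if the tin is dropped (over 0.6 m/s while not held: a fall of some 20 mm) (linear speed of tea_tin above 0.6 m/s and contact force between the fingers and tea_tin below 0.5 N).
It fails at once if the tray is lifted (its pan's centre more than 20 mm off the sideboard) (height (world z) of tray above 0.02 m).
It fails at once if the glass box is opened (lid above 0.3 rad) (value of joint glass_box_lid above 0.3 rad).
It fails at once if the planter, dinosaur, spoon rest, or canister is moved more than 30 mm (distance of any of planter, dinosaur, spoon_rest, canister from where it was at the start of the episode above 0.03 m).
It also fails if it takes over 58 s, if anything falls off the work surface, if the arm or the gripper's body presses on something with over 40 N, if the wrist force passes 120 N, or if a joint passes its speed limit or range.

## Working session

There is one attempt and no reset: what is moved stays moved. The work goes in short steps, Python scripts to look and compute and a tool call to move; the robot and the scene stay as the last step left them, time stands still between calls to the robot, and variables do not carry over. Pictures are saved under pics/ and viewed, at most 10 in all, crops included, and the job is handed in when it is done.

Besides the shell and the picture viewer there is one more tool, called after ">>>" as name([rows], argument=value, ...), one row to a line, values as JSON. servo_tool: Moves the arm, as the interface text tells. Its arguments: {"type":"object","properties":{"moves":{"type":"array"},"force":{"type":"number"}},"required":["moves"]}

```bash
mkdir -p pics
cat > h.py <<'E'
import numpy as np, cv2
from rig import readout, imaging, manip
from scipy.spatial.transform import Rotation as Rn
def grab(n,f):
    p,d=imaging.get_image(n); np.savez(f'{f}.npz',p=p,d=d); cv2.imwrite(f'pics/{f}.png',p[...,::-1]); return p,d
def cloud(n,d):
    c=imaging.calibration(n);K=np.array(c['intrinsics']);R=np.array(c['R']);t=np.array(c['t'])
    v,u=np.mgrid[:d.shape[0],:d.shape[1]]
    X=np.stack([(u-K[0,2])/K[0,0]*d,(v-K[1,2])/K[1,1]*d,d],-1)
    return (X-t)@R
def crop(f,x0,y0,x1,y1,out,s=3):
    im=cv2.imread(f'pics/{f}.png')[y0:y1,x0:x1]; cv2.imwrite(f'pics/{out}.png',cv2.resize(im,None,fx=s,fy=s,interpolation=cv2.INTER_CUBIC))
E
python3 - <<'E'
from h import *
grab('scene','s0');grab('top','t0')
for n in('scene','top'):print(imaging.calibration(n))
print(readout.get_state())
E
```

```text
{'intrinsics': array([[421.72761935,   0.        , 282.32593955],
       [  0.        , 421.72761935, 210.82142173],
       [  0.        ,   0.        ,   1.        ]]), 'R': array([[-0.52621377,  0.85033697,  0.00510944],
       [ 0.74034933,  0.46108939, -0.48916197],
       [-0.41830842, -0.25362099, -0.872178  ]]), 't': array([ 0.1926912 , -0.35700604,  1.22614405])}
{'intrinsics': array([[460.50389354,   0.        , 283.61175641],
       [  0.        , 460.50389354, 210.11578957],
       [  0.        ,   0.        ,   1.        ]]), 'R': array([[ 0.01996575, -0.99961215,  0.01941445],
       [-0.99804057, -0.02107856, -0.05891271],
       [ 0.05929909, -0.01820017, -0.99807433]]), 't': array([0.03756288, 0.47469591, 1.03429835])}
{'clock': 0.1, 'qpos': array([-1.44601572e+00,  2.76544691e-01,  1.50598898e+00,  9.24767693e-06,
        1.36071052e+00, -1.20986944e-01]), 'qd': array([-1.10343521e-03, -2.42606229e-06, -2.83203226e-03,  4.20136836e-04,
       -3.09497442e-04,  1.10626638e-03]), 'effort': array([ 2.14331267e-03, -4.17696404e+01, -2.46404529e+01, -1.15757466e-04,
        5.79584768e-03, -2.07118734e-05]), 'position': array([ 0.13985944, -0.55737617,  0.30312573]), 'ee_rot': array([-8.25777613e-04,  9.92459065e-01,  1.22573743e-01,  2.95501999e-06]), 'contact_force': array([-0.37232085, -0.68086653,  0.40789016]), 'moment': array([-0.01936765, -0.03617166,  0.06240014]), 'gripper_force': 0.0, 'width': 0.08533217805702213}
```

View pics/s0.png

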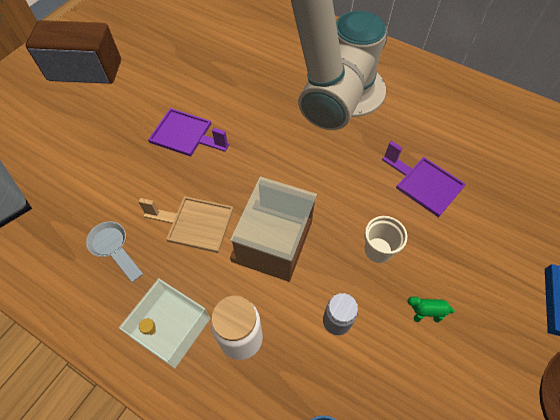

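View pics/t0.png

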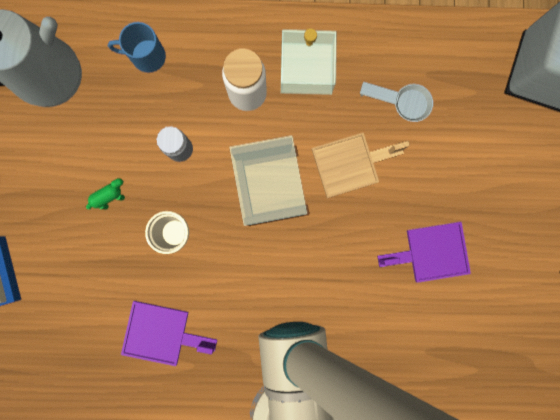

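Scene view: the tin is at about scene (341,313) / top (172,142) and the wooden tray at scene (200,223) / top (345,165). Its fin is at top (399,148), and the stand at top (268,182) has its mouth facing right.

Possible mix-ups:
- **Tin:** grey kettle at top (35,65), planter at (167,232), canister at (245,78), spoon rest at (413,102).
- **Tray:** purple trays at (438,252) and (155,333).

I'm taking the small grey capped cylinder and the light wood tray.

Run:
```python
from h import *
crop('t0',150,110,430,240,'c1',2.8)
for n,f in(('top','t0'),('scene','s0')):
    z=np.load(f+'.npz');P=cloud(n,z['d']);print(n)
    rx={'tin':((172,142),(341,313))}
    def box(name,u0,u1,v0,v1,zl,zh):
        Q=P[v0:v1,u0:u1].reshape(-1,3);Q=Q[(Q[:,2]>zl)&(Q[:,2]<zh)]
        if len(Q)<4: print(name,len(Q));return
        r=cv2.minAreaRect((Q[:,:2]*1000).astype(np.float32))
        c,rad=cv2.minEnclosingCircle((Q[:,:2]*1000).astype(np.float32))
        print(name,len(Q),'med',np.median(Q,0).round(4),'rect',np.round(r[0],1),np.round(r[1],1),round(r[2],1),'circ',np.round(c,1),round(rad,1))
    if n=='top':
        box('tin',150,200,115,170,.094,.11);box('fin',378,420,130,170,.055,.075);box('tray',305,382,125,205,.004,.02)
        box('walls',222,315,128,232,.112,.126);box('low',222,315,128,232,.02,.035);box('glass',222,315,128,232,.126,.14)
        box('back',222,315,128,232,.04,.05)
    else:
        box('tin',320,365,285,340,.094,.11);box('fin',130,165,190,225,.055,.075);box('tray',160,240,190,255,.004,.02)
        box('walls',225,325,170,285,.112,.126);box('glass',225,325,170,285,.126,.14)
    print('floor',np.median(P[250:260,300:340,2]))
```

```text
top
tin 557 med [0.6111 0.2904 0.0991] rect [611.5 291.3] [55.2 55.6] 9.1 circ [611.2 291. ] 28.7
fin 91 med [ 0.6181 -0.2063  0.0624] rect [ 618.9 -207.4] [11.9 33.7] 18.4 circ [ 617.3 -208. ] 17.0
tray 2344 med [ 0.5842 -0.095   0.0064] rect [579.2 -87.2] [176.7 159.3] 87.0 circ [589.1 -88. ] 105.2
walls 105 med [0.5227 0.082  0.1255] rect [527.   82.9] [164.7 130.7] 11.3 circ [528.1  81.7] 100.6
low 64 med [0.4778 0.0199 0.0269] rect [507.4  27.2] [ 99.7 204.8] 63.4 circ [528.8  70. ] 102.4
glass 5044 med [0.5264 0.083  0.1294] rect [527.3  83. ] [164.4 131. ] 11.8 circ [526.7  83.7] 103.9
back 8 med [0.4486 0.0675 0.0436] rect [448.8  66.4] [  0.2 107.9] 11.7 circ [448.8  66.4] 53.9
floor -0.0006271240993361628
scene
tin 679 med [0.6165 0.2903 0.1005] rect [616.5 289.9] [55.5 55.4] 74.2 circ [615.3 290. ] 28.9
fin 95 med [ 0.624  -0.2062  0.0637] rect [ 623.1 -207.9] [13.  34.4] 15.7 circ [ 624.3 -207.7] 17.3
tray 2614 med [ 0.5898 -0.097   0.0073] rect [ 583.2 -102.6] [167.1 186.6] 33.0 circ [ 577.3 -101.3] 119.2
walls 112 med [0.607  0.1024 0.1176] rect [532.   83.2] [160.4 128.9] 11.8 circ [531.6  83.1] 102.4
glass 4485 med [0.5364 0.0843 0.1304] rect [530.5  81.9] [165.3 131.3] 11.9 circ [530.4  82.2] 104.2
floor 0.00060152805611126
```

View pics/c1.png

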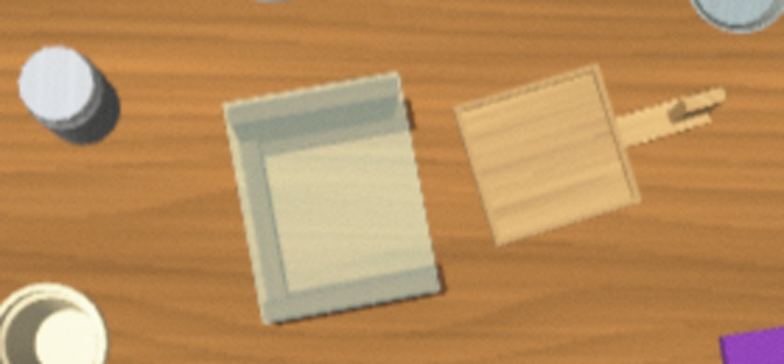

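The close crop confirms the choice: a grey capped cylinder at crop (60,85), a light wood tray with its fin at crop (700,100), and the stand with its high back left and open mouth right.

```bash
cat >> h.py <<'E'
def plan(tgt,ang,n,rmax=.1,vmax=.045):
    """tgt TCP world, ang = world angle (deg) of tool y (mod 180); prints rows of dp/rot about tool z"""
    s=readout.get_state();p=np.array(s['position']);q=s['ee_rot'];R=Rn.from_quat([q[1],q[2],q[3],q[0]])
    y=R.apply([0,1,0]);a=np.degrees(np.arctan2(y[1],y[0]));da=(ang-a+90)%180-90
    z0=np.cross([0,0,0],[0,0,1]);th=np.radians(ang)
    print('now',p.round(4),'yang',round(a,2),'z',R.apply([0,0,1]).round(4),'turn',round(da,2))
    yt=np.array([np.cos(np.radians(a+da)),np.sin(np.radians(a+da)),0]);zt=np.array([0,0,-1.]);xt=np.cross(yt,zt)
    Rt=Rn.from_matrix(np.stack([xt,yt,zt],1))
    tgt=np.array(tgt,float)
    for i in range(n):
        k=n-i
        rv=(R.inv()*Rt).as_rotvec()/k; rv*=min(1,rmax/max(1e-9,np.linalg.norm(rv)))
        d=(tgt-p)/k; d*=min(1,vmax/max(1e-9,np.linalg.norm(d)))
        dl=np.round(R.inv().apply(d)/.2,3); w=np.round(rv/.1,2)
        print('dp',dl.tolist(),'rot',w.tolist())
        p=p+R.apply(dl*.2);R=R*Rn.from_rotvec(w*.1)
    print('end',p.round(4),'left',np.round(tgt-p,4))
E
python3 - <<'E'
from h import *
for n,f,(u,v) in(('top','t0',(345,165)),('scene','s0',(200,223))):
    z=np.load(f+'.npz');P=cloud(n,z['d'])
    m=((P[...,2]>.0035)&(P[...,2]<.02)&(np.hypot(P[...,0]-.587,P[...,1]+.09)<.096)).astype(np.uint8)
    m=cv2.morphologyEx(m,cv2.MORPH_OPEN,np.ones((9,9)))
    l=cv2.connectedComponents(m)[1];Q=P[l==l[v,u]]
    r=cv2.minAreaRect((Q[:,:2]*1000).astype(np.float32));print(n,len(Q),r)
plan([.6135,.29,.30],16.5,20)
E
```

```text
top 235200 ((693.5184936523438, -192.411865234375), (1385.23828125, 1815.087646484375), 1.5887119770050049)
scene 803 ((565.503173828125, -76.4369125366211), (88.78365325927734, 90.01364135742188), 25.873903274536133)
now [ 0.1399 -0.5574  0.3031] yang -75.92 z [-2.0e-04  1.6e-03 -1.0e+00] turn -87.58
dp [0.154, -0.164, 0.001] rot [-0.0, 0.0, 0.76]
dp [0.141, -0.175, 0.001] rot [-0.0, 0.0, 0.76]
dp [0.128, -0.185, 0.001] rot [-0.0, 0.0, 0.76]
dp [0.113, -0.194, 0.001] rot [-0.0, 0.0, 0.77]
dp [0.098, -0.203, 0.001] rot [-0.0, 0.0, 0.76]
dp [0.082, -0.209, 0.001] rot [-0.0, 0.0, 0.77]
dp [0.066, -0.215, 0.001] rot [-0.0, 0.0, 0.76]
dp [0.049, -0.219, 0.001] rot [-0.0, 0.0, 0.77]
dp [0.032, -0.223, 0.001] rot [-0.0, 0.0, 0.76]
dp [0.015, -0.224, 0.001] rot [-0.0, 0.0, 0.77]
dp [-0.002, -0.225, 0.001] rot [-0.0, 0.0, 0.76]
dp [-0.019, -0.224, 0.001] rot [-0.0, 0.0, 0.77]
dp [-0.036, -0.222, 0.001] rot [-0.0, 0.0, 0.76]
dp [-0.053, -0.219, 0.001] rot [-0.0, 0.0, 0.77]
dp [-0.069, -0.214, 0.001] rot [-0.0, 0.0, 0.76]
dp [-0.086, -0.208, 0.001] rot [-0.0, 0.0, 0.77]
dp [-0.101, -0.201, 0.001] rot [-0.0, 0.0, 0.76]
dp [-0.116, -0.193, 0.001] rot [-0.0, 0.01, 0.77]
dp [-0.131, -0.183, 0.001] rot [-0.0, 0.0, 0.76]
dp [-0.144, -0.173, 0.001] rot [-0.0, 0.01, 0.77]
end [0.5789 0.2279 0.3003] left [ 0.0346  0.0621 -0.0003]
```

```bash
sed -i 's/da=(ang-a+90)%180-90/da=(ang-a+180)%360-180/' h.py
cat >> h.py <<'E'
def ray(n,u,v,z):
    c=imaging.calibration(n);K=np.array(c['intrinsics']);R=np.array(c['R']);t=np.array(c['t'])
    o=-R.T@t; d=R.T@np.linalg.solve(K,[u,v,1.]); return o+d*(z-o[2])/d[2]
E
python3 - <<'E'
from h import *
C=np.array([ray('top',u/2.8+150-.3,v/2.8+110-.3,.013) for u,v in((457,107),(597,66),(638,200),(497,244))])
print(C.round(4),C.mean(0).round(4))
d=(C[0]-C[1])+(C[3]-C[2]);e=(C[1]-C[2])+(C[0]-C[3])
print(np.degrees(np.arctan2(-d[0],d[1])),np.degrees(np.arctan2(e[1],e[0])),[np.linalg.norm(C[i]-C[i-1]).round(4) for i in range(4)])
plan([.6135,.29,.28],16.5,21)
E
```

```text
[[ 0.6185 -0.0172  0.013 ]
 [ 0.6553 -0.1321  0.013 ]
 [ 0.545  -0.1669  0.013 ]
 [ 0.5063 -0.0517  0.013 ]] [ 0.5813 -0.092   0.013 ]
18.170196464054225 17.310096282345974 [np.float64(0.1173), np.float64(0.1207), np.float64(0.1156), np.float64(0.1216)]
now [ 0.1399 -0.5574  0.3031] yang -75.92 z [-2.0e-04  1.6e-03 -1.0e+00] turn 92.42
dp [0.154, -0.164, 0.006] rot [-0.0, -0.0, -0.77]
dp [0.166, -0.151, 0.006] rot [-0.0, -0.0, -0.77]
dp [0.178, -0.138, 0.006] rot [-0.0, -0.0, -0.77]
dp [0.188, -0.124, 0.006] rot [-0.0, -0.0, -0.77]
dp [0.197, -0.109, 0.006] rot [-0.0, -0.0, -0.77]
dp [0.204, -0.094, 0.006] rot [-0.0, -0.0, -0.77]
dp [0.211, -0.078, 0.006] rot [-0.0, -0.0, -0.77]
dp [0.216, -0.061, 0.005] rot [-0.0, -0.0, -0.77]
dp [0.22, -0.045, 0.006] rot [-0.0, -0.0, -0.77]
dp [0.223, -0.027, 0.005] rot [-0.0, -0.0, -0.77]
dp [0.225, -0.01, 0.006] rot [-0.0, -0.0, -0.77]
dp [0.225, 0.007, 0.005] rot [-0.0, -0.0, -0.77]
dp [0.224, 0.024, 0.006] rot [-0.0, -0.0, -0.77]
dp [0.221, 0.042, 0.005] rot [-0.0, -0.0, -0.77]
dp [0.217, 0.058, 0.006] rot [-0.0, -0.0, -0.76]
dp [0.212, 0.075, 0.005] rot [-0.0, -0.0, -0.77]
dp [0.206, 0.091, 0.006] rot [-0.0, -0.0, -0.76]
dp [0.198, 0.106, 0.005] rot [0.0, -0.0, -0.77]
dp [0.19, 0.121, 0.006] rot [0.0, -0.01, -0.76]
dp [0.18, 0.135, 0.005] rot [0.0, -0.0, -0.77]
dp [0.169, 0.149, 0.005] rot [0.0, -0.01, -0.76]
end [0.6008 0.2673 0.2807] left [ 0.0127  0.0227 -0.0007]
```

>>> servo_tool([
  {"dp": [0.154,-0.164,0.006],"delta_rot": [0,0,-0.77],"fingers": 1},
  {"dp": [0.166,-0.151,0.006],"delta_rot": [0,0,-0.77],"fingers": 1},
  {"dp": [0.178,-0.138,0.006],"delta_rot": [0,0,-0.77],"fingers": 1},
  {"dp": [0.188,-0.124,0.006],"delta_rot": [0,0,-0.77],"fingers": 1},
  {"dp": [0.197,-0.109,0.006],"delta_rot": [0,0,-0.77],"fingers": 1},
])

```text
clock: 0.6
position: [0.2503, -0.3596, 0.2975]
ee_rot: [-0.0, 0.95, 0.311, 0.0]
contact_force: [1.2, 0.1, 0.9]
width: 0.0853
gripper_force: 0.0
```

>>> servo_tool([
  {"dp": [0.204,-0.094,0.006],"delta_rot": [0,0,-0.77],"fingers": 1},
  {"dp": [0.211,-0.078,0.006],"delta_rot": [0,0,-0.77],"fingers": 1},
  {"dp": [0.216,-0.061,0.005],"delta_rot": [0,0,-0.77],"fingers": 1},
  {"dp": [0.22,-0.045,0.006],"delta_rot": [0,0,-0.77],"fingers": 1},
  {"dp": [0.223,-0.027,0.005],"delta_rot": [0,0,-0.77],"fingers": 1},
])

```text
clock: 1.1
position: [0.3596, -0.1635, 0.2921]
ee_rot: [0.0, 0.873, 0.488, -0.0]
contact_force: [0.7, 0.1, 0.6]
width: 0.0854
gripper_force: 0.0
```

>>> servo_tool([
  {"dp": [0.225,-0.01,0.006],"delta_rot": [0,0,-0.77],"fingers": 1},
  {"dp": [0.225,0.007,0.005],"delta_rot": [0,0,-0.77],"fingers": 1},
  {"dp": [0.224,0.024,0.006],"delta_rot": [0,0,-0.77],"fingers": 1},
  {"dp": [0.221,0.042,0.005],"delta_rot": [0,0,-0.77],"fingers": 1},
  {"dp": [0.217,0.058,0.006],"delta_rot": [0,0,-0.76],"fingers": 1},
])

```text
clock: 1.6
position: [0.4695, 0.0331, 0.2864]
ee_rot: [0.0, 0.764, 0.646, -0.0]
contact_force: [0.4, -0.6, 0.2]
width: 0.0855
gripper_force: 0.0
```

>>> servo_tool([
  {"dp": [0.212,0.075,0.005],"delta_rot": [0,0,-0.77],"fingers": 1},
  {"dp": [0.206,0.091,0.006],"delta_rot": [0,0,-0.76],"fingers": 1},
  {"dp": [0.198,0.106,0.005],"delta_rot": [0,0,-0.77],"fingers": 1},
  {"dp": [0.19,0.121,0.006],"delta_rot": [0,0,-0.76],"fingers": 1},
  {"dp": [0.18,0.135,0.005],"delta_rot": [0,0,-0.77],"fingers": 1},
])

```text
clock: 2.1
position: [0.5792, 0.2294, 0.2806]
ee_rot: [-0.0, 0.627, 0.779, -0.001]
contact_force: [1.5, -0.4, 1.1]
width: 0.085
gripper_force: 0.0
```

Run:
```python
from h import *
print(readout.get_state()['qpos'],readout.get_state()['clock'])
plan([.6135,.29,.20],17.5,4)
```

```text
[ 2.65611821e-01  3.61270489e-01  1.43574836e+00 -3.34339915e-04
  1.34558671e+00  5.00102301e-02] 2.1
now [0.5792 0.2294 0.2806] yang 12.36 z [-9.e-04 -6.e-04 -1.e+00] turn 5.14
dp [0.065, 0.058, 0.101] rot [-0.0, 0.0, -0.22]
dp [0.064, 0.06, 0.101] rot [-0.0, 0.0, -0.23]
dp [0.062, 0.061, 0.1] rot [-0.01, 0.0, -0.22]
dp [0.06, 0.062, 0.101] rot [-0.0, 0.0, -0.23]
end [0.6135 0.2899 0.2   ] left [0.     0.0001 0.    ]
```

>>> servo_tool([
  {"dp": [0.065,0.058,0.1],"delta_rot": [0,0,-0.22],"fingers": 1},
  {"dp": [0.064,0.06,0.1],"delta_rot": [0,0,-0.23],"fingers": 1},
  {"dp": [0.062,0.061,0.1],"delta_rot": [0,0,-0.22],"fingers": 1},
  {"dp": [0.06,0.062,0.1],"delta_rot": [0,0,-0.23],"fingers": 1},
  {"dp": [0,0,0],"delta_rot": [0,0,0],"fingers": 1},
])

```text
clock: 2.6
position: [0.6124, 0.2891, 0.197]
ee_rot: [-0.002, 0.592, 0.806, -0.002]
contact_force: [0.1, -0.4, 0.9]
width: 0.0853
gripper_force: 0.0
```

Run:
```python
from h import *
grab('scene','s1');crop('s1',270,220,410,350,'c2',4)
p,d=grab('top','t1')
plan([.6135,.29,.109],17.5,4)
```

```text
now [0.613  0.2878 0.2004] yang 17.32 z [-0.0021 -0.0013 -1.    ] turn 0.18
dp [0.002, 0.002, 0.114] rot [-0.01, 0.0, -0.01]
dp [0.003, 0.002, 0.114] rot [-0.0, 0.0, -0.01]
dp [0.002, 0.001, 0.114] rot [-0.01, 0.0, -0.01]
dp [0.003, 0.001, 0.115] rot [-0.0, 0.01, -0.0]
end [0.6134 0.29   0.109 ] left [ 0.0001 -0.      0.    ]
```

View pics/c2.png

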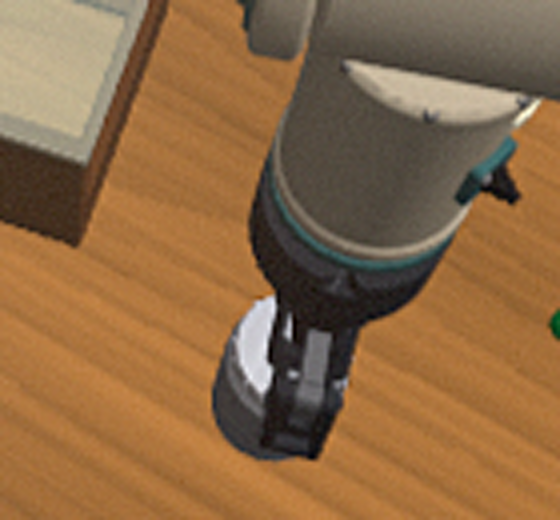

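The gripper hovers over the tin at crop (260,350), with the near finger in front at (310,390). It looks centred, so I'm descending.

>>> servo_tool([
  {"dp": [0.003,0.002,0.11],"delta_rot": [0,0,0],"fingers": 1},
  {"dp": [0.003,0.002,0.11],"delta_rot": [0,0,0],"fingers": 1},
  {"dp": [0.002,0.002,0.12],"delta_rot": [0,0,0],"fingers": 1},
  {"dp": [0.002,0.001,0.11],"delta_rot": [0,0,0],"fingers": 1},
  {"dp": [0,0,0],"delta_rot": [0,0,0],"fingers": 1},
])

```text
clock: 3.2
position: [0.6125, 0.2889, 0.1096]
ee_rot: [-0.001, 0.593, 0.805, -0.002]
contact_force: [0.1, 1.3, 0.0]
width: 0.0854
gripper_force: 0.0
```

>>> servo_tool([
  {"dp": [0,0,0],"delta_rot": [0,0,0],"fingers": 0.6},
  {"dp": [0,0,0],"delta_rot": [0,0,0],"fingers": 0.5},
  {"dp": [0,0,0],"delta_rot": [0,0,0],"fingers": 0.5},
  {"dp": [0,0,0],"delta_rot": [0,0,0],"fingers": 0.5},
  {"dp": [0,0,0],"delta_rot": [0,0,0],"fingers": 0.5},
], force=35)

```text
clock: 3.7
position: [0.6153, 0.2904, 0.1138]
ee_rot: [0.001, 0.593, 0.805, 0.001]
contact_force: [-0.3, -1.7, 6.6]
width: 0.0613
gripper_force: 39.0
```

>>> servo_tool([
  {"dp": [0,0,0],"delta_rot": [0,0,0],"fingers": 0.5},
  {"dp": [0,0,-0.02],"delta_rot": [0,0,0],"fingers": 0.5},
  {"dp": [0,0,-0.04],"delta_rot": [0,0,0],"fingers": 0.5},
  {"dp": [0,0,-0.06],"delta_rot": [0,0,0],"fingers": 0.5},
  {"dp": [0,0,-0.06],"delta_rot": [0,0,0],"fingers": 0.5},
])

```text
clock: 4.2
position: [0.6141, 0.2903, 0.1482]
ee_rot: [-0.0, 0.593, 0.805, -0.0]
contact_force: [0.6, -0.2, -2.4]
width: 0.0613
gripper_force: 38.4
```

Run:
```python
from h import *
p,d=grab('scene','s2');crop('s2',250,170,420,340,'c3',3.5)
s=readout.get_state();print(s['clock'],s['position'],s['contact_force'],s['width'],s['gripper_force'])
P=cloud('scene',d);m=(np.hypot(P[...,0]-.615,P[...,1]-.29)<.04)&(P[...,2]<.13)
Q=P[m];print(len(Q),np.percentile(Q[:,2],[1,5,25,50,90]))
```

```text
4.25 [0.61532659 0.29080561 0.15076441] [0.6630571  0.26608177 0.78288268] 0.06117358358772326 38.48716288805008
570 [-0.0027523  -0.00174429  0.00029951  0.00271078  0.11177377]
```

View pics/c3.png

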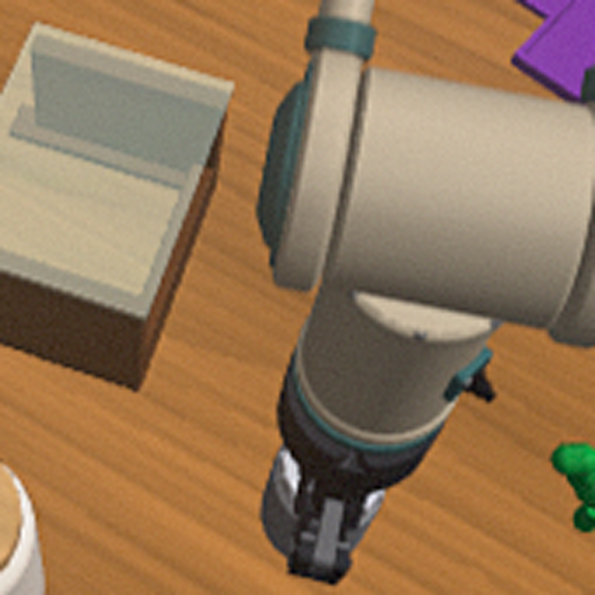

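The tin is held between the fingers at crop (310,520), lifted clear and upright.

>>> servo_tool([
  {"dp": [0,0,-0.15],"delta_rot": [0,0,0],"fingers": 0.5},
  {"dp": [0,0,-0.2],"delta_rot": [0,0,0],"fingers": 0.5},
  {"dp": [0,0,-0.2],"delta_rot": [0,0,0],"fingers": 0.5},
  {"dp": [-0.07,-0.08,-0.05],"delta_rot": [0,0,0],"fingers": 0.5},
  {"dp": [-0.12,-0.09,0],"delta_rot": [0,0,0],"fingers": 0.5},
])

```text
clock: 4.75
position: [0.594, 0.2452, 0.271]
ee_rot: [0.002, 0.592, 0.806, 0.003]
contact_force: [-0.6, -1.4, -2.3]
width: 0.0613
gripper_force: 39.0
```

Run:
```python
from h import *
plan([.575,-.085,.268],17.5,10)
```

```text
now [0.594  0.2452 0.271 ] yang 17.43 z [ 0.0071  0.0027 -1.    ] turn 0.07
dp [-0.155, -0.059, 0.001] rot [0.01, -0.0, -0.0]
dp [-0.155, -0.058, 0.001] rot [0.01, -0.0, -0.0]
dp [-0.155, -0.059, 0.001] rot [0.01, -0.0, -0.0]
dp [-0.155, -0.058, 0.001] rot [0.01, -0.0, -0.0]
dp [-0.154, -0.059, 0.001] rot [0.01, -0.0, -0.0]
dp [-0.155, -0.058, 0.001] rot [0.01, -0.0, -0.0]
dp [-0.154, -0.059, 0.002] rot [0.0, -0.0, -0.0]
dp [-0.155, -0.058, 0.001] rot [0.01, -0.0, -0.0]
dp [-0.154, -0.059, 0.002] rot [0.0, -0.0, -0.01]
dp [-0.155, -0.058, 0.001] rot [0.01, -0.0, -0.0]
end [ 0.5751 -0.085   0.2681] left [-0.0001  0.     -0.0001]
```

>>> servo_tool([
  {"dp": [-0.155,-0.07,0],"delta_rot": [0,0,0],"fingers": 0.5},
  {"dp": [-0.155,-0.07,0],"delta_rot": [0,0,0],"fingers": 0.5},
  {"dp": [-0.155,-0.07,0],"delta_rot": [0,0,0],"fingers": 0.5},
  {"dp": [-0.155,-0.06,0],"delta_rot": [0,0,0],"fingers": 0.5},
  {"dp": [-0.155,-0.06,0],"delta_rot": [0,0,0],"fingers": 0.5},
])

```text
clock: 5.25
position: [0.5757, 0.0751, 0.268]
ee_rot: [0.0, 0.593, 0.805, 0.0]
contact_force: [1.0, 0.6, -0.9]
width: 0.0611
gripper_force: 39.0
```

>>> servo_tool([
  {"dp": [-0.155,-0.05,0],"delta_rot": [0,0,0],"fingers": 0.5},
  {"dp": [-0.155,-0.05,0],"delta_rot": [0,0,0],"fingers": 0.5},
  {"dp": [-0.155,-0.04,0],"delta_rot": [0,0,0],"fingers": 0.5},
  {"dp": [-0.155,-0.04,0],"delta_rot": [0,0,0],"fingers": 0.5},
  {"dp": [-0.1,-0.03,0],"delta_rot": [0,0,0],"fingers": 0.5},
])

```text
clock: 5.75
position: [0.5789, -0.0759, 0.268]
ee_rot: [0.001, 0.593, 0.805, -0.0]
contact_force: [1.1, -0.4, -2.0]
width: 0.0612
gripper_force: 39.0
```

Run:
```python
from h import *
plan([.584,-.091,.268],17.5,2)
```

```text
now [ 0.5789 -0.0759  0.268 ] yang 17.23 z [ 0.0012 -0.0013 -1.    ] turn 0.27
dp [-0.04, 0.001, -0.0] rot [0.0, 0.01, -0.02]
dp [-0.04, 0.001, -0.0] rot [0.01, 0.01, -0.03]
end [ 0.5841 -0.0911  0.268 ] left [-0.0001  0.0001  0.    ]
```

>>> servo_tool([
  {"dp": [-0.04,0,0],"delta_rot": [0,0,0],"fingers": 0.5},
  {"dp": [-0.04,0,0.1],"delta_rot": [0,0,0],"fingers": 0.5},
  {"dp": [0,0,0.2],"delta_rot": [0,0,0],"fingers": 0.5},
  {"dp": [0,0,0.2],"delta_rot": [0,0,0],"fingers": 0.5},
  {"dp": [0,0,0.1],"delta_rot": [0,0,0],"fingers": 0.5},
])

```text
clock: 6.25
position: [0.5819, -0.0876, 0.1444]
ee_rot: [-0.002, 0.593, 0.805, -0.001]
contact_force: [-0.3, 0.6, -2.5]
width: 0.0615
gripper_force: 39.0
```

>>> servo_tool([
  {"dp": [0,0,0.05],"delta_rot": [0,0,0],"fingers": 0.5},
  {"dp": [0,0,0.02],"delta_rot": [0,0,0],"fingers": 0.5},
  {"dp": [0,0,0],"delta_rot": [0,0,0],"fingers": 0.5},
  {"dp": [0,0,0],"delta_rot": [0,0,0],"fingers": 0.5},
])

```text
clock: 6.65
position: [0.5846, -0.089, 0.1347]
ee_rot: [0.001, 0.593, 0.806, 0.001]
contact_force: [0.1, 0.0, -1.7]
width: 0.0609
gripper_force: 39.0
```

Run:
```python
from h import *
plan([.584,-.091,.118],17.5,2)
grab('scene','s3');crop('s3',110,140,270,260,'c4',4)
plan([.584,-.091,.118],17.5,2)
```

```text
now [ 0.5846 -0.089   0.1347] yang 17.32 z [ 2.9e-03 -8.0e-04 -1.0e+00] turn 0.18
dp [-0.004, -0.003, 0.042] rot [0.01, 0.01, -0.02]
dp [-0.005, -0.003, 0.042] rot [0.02, 0.01, -0.01]
end [ 0.584  -0.0911  0.1179] left [-0.      0.0001  0.0001]
now [ 0.5845 -0.089   0.1348] yang 17.31 z [ 2.9e-03 -8.0e-04 -1.0e+00] turn 0.19
dp [-0.004, -0.003, 0.042] rot [0.01, 0.01, -0.02]
dp [-0.005, -0.003, 0.042] rot [0.02, 0.01, -0.01]
end [ 0.584  -0.0911  0.118 ] left [0.     0.0001 0.    ]
```

View pics/c4.png

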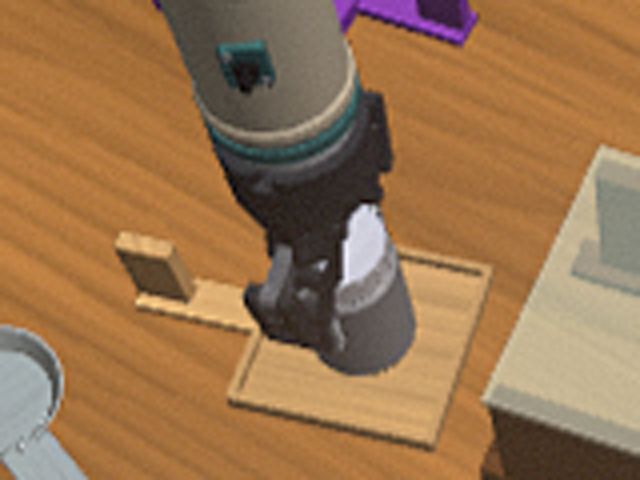

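The tin hangs upright over the middle of the pan: its bottom is at crop (370,360) and the pan spans (230..490, 250..445). Lowering gently.

>>> servo_tool([
  {"dp": [-0.009,-0.003,0.03],"delta_rot": [0,0,0],"fingers": 0.5},
  {"dp": [0,0,0.02],"delta_rot": [0,0,0],"fingers": 0.5},
  {"dp": [0,0,0.01],"delta_rot": [0,0,0],"fingers": 0.5},
  {"dp": [0,0,0.01],"delta_rot": [0,0,0],"fingers": 0.5},
  {"dp": [0,0,0],"delta_rot": [0,0,0],"fingers": 0.5},
])

```text
clock: 7.2
position: [0.5834, -0.0909, 0.1198]
ee_rot: [-0.0, 0.593, 0.805, -0.0]
contact_force: [-1.1, 0.1, 3.1]
width: 0.0611
gripper_force: 39.3
```

Run:
```python
from h import *
plan([.584,-.091,.116],17.5,1);print(readout.get_state()['contact_force'])
```

```text
now [ 0.5834 -0.0909  0.1198] yang 17.3 z [-2.e-04 -2.e-04 -1.e+00] turn 0.2
dp [-0.001, 0.003, 0.019] rot [-0.0, 0.0, -0.03]
end [ 0.584  -0.0909  0.116 ] left [ 0.     -0.0001 -0.    ]
[-1.08874709  0.11151103  3.10312269]
```

>>> servo_tool([
  {"dp": [0,0,0],"delta_rot": [0,0,0],"fingers": 0.5},
  {"dp": [0,0,0.005],"delta_rot": [0,0,0],"fingers": 0.5},
  {"dp": [0,0,0],"delta_rot": [0,0,0],"fingers": 0.5},
])

```text
clock: 7.5
position: [0.5833, -0.0909, 0.1198]
ee_rot: [0.0, 0.593, 0.805, -0.0]
contact_force: [-4.4, 0.2, 10.7]
width: 0.0611
gripper_force: 40.0
```

>>> servo_tool([
  {"dp": [0,0,-0.004],"delta_rot": [0,0,0],"fingers": 0.5},
  {"dp": [0,0,0],"delta_rot": [0,0,0],"fingers": 0.6},
  {"dp": [0,0,0],"delta_rot": [0,0,0],"fingers": 0.72},
  {"dp": [0,0,0],"delta_rot": [0,0,0],"fingers": 0.82},
  {"dp": [0,0,0],"delta_rot": [0,0,0],"fingers": 1},
])

```text
clock: 8.0
position: [0.5839, -0.0909, 0.1188]
ee_rot: [0.0, 0.593, 0.805, 0.0]
contact_force: [-0.5, 0.6, -1.3]
width: 0.0822
gripper_force: 0.0
```

>>> servo_tool([
  {"dp": [0,0,0],"delta_rot": [0,0,0],"fingers": 1},
  {"dp": [0,0,0],"delta_rot": [0,0,0],"fingers": 1},
  {"dp": [0,0,0],"delta_rot": [0,0,0],"fingers": 1},
  {"dp": [0,0,-0.05],"delta_rot": [0,0,0],"fingers": 1},
  {"dp": [0,0,-0.1],"delta_rot": [0,0,0],"fingers": 1},
])

```text
clock: 8.5
position: [0.5826, -0.0906, 0.1484]
ee_rot: [-0.002, 0.593, 0.805, -0.001]
contact_force: [0.3, 0.2, 0.7]
width: 0.0853
gripper_force: 0.0
```

>>> servo_tool([
  {"dp": [0,0,-0.15],"delta_rot": [0,0,0],"fingers": 1},
  {"dp": [0,0,-0.2],"delta_rot": [0,0,0],"fingers": 1},
  {"dp": [-0.12,0,-0.05],"delta_rot": [0,0,0],"fingers": 1},
  {"dp": [-0.15,0,0],"delta_rot": [0,0,0],"fingers": 1},
  {"dp": [-0.15,0,0],"delta_rot": [0,0,0],"fingers": 1},
])

```text
clock: 9.0
position: [0.6091, -0.1717, 0.2312]
ee_rot: [0.001, 0.592, 0.806, 0.0]
contact_force: [0.5, 0.5, -0.2]
width: 0.0854
gripper_force: 0.0
```

>>> servo_tool([
  {"dp": [-0.2,0,0],"delta_rot": [0,0,0],"fingers": 1},
  {"dp": [-0.2,0,0],"delta_rot": [0,0,0],"fingers": 1},
  {"dp": [-0.2,0,0],"delta_rot": [0,0,0],"fingers": 1},
  {"dp": [-0.1,0,0],"delta_rot": [0,0,0],"fingers": 1},
  {"dp": [0,0,0],"delta_rot": [0,0,0],"fingers": 1},
])

```text
clock: 9.5
position: [0.6506, -0.308, 0.2292]
ee_rot: [0.001, 0.594, 0.805, -0.0]
contact_force: [0.1, 0.4, -0.2]
width: 0.0854
gripper_force: 0.0
```

Run:
```python
from h import *
print(readout.get_state()['clock'],readout.get_state()['position'])
for n,f in(('top','t4'),('scene','s4')):
    p,d=grab(n,f);P=cloud(n,d)
    def box(nm,m):
        Q=P[m]
        if len(Q)<5: print(n,nm,len(Q));return
        r=cv2.minAreaRect((Q[:,:2]*1000).astype(np.float32));print(n,nm,len(Q),np.median(Q,0).round(4),np.round(r[0],1),np.round(r[1],1),round(r[2],1))
    X,Y,Z=P[...,0],P[...,1],P[...,2]
    box('tin',(np.hypot(X-.584,Y+.091)<.05)&(Z>.1)&(Z<.115)); box('fin',(np.hypot(X-.621,Y+.207)<.03)&(Z>.055)&(Z<.075))
crop('t4',290,100,430,220,'c5',4.5)
```

```text
9.5 [ 0.65063615 -0.30802749  0.22918494]
top tin 560 [ 0.5809 -0.0883  0.1052] [581.5 -88.6] [55.4 55.7] 54.3
top fin 89 [ 0.6184 -0.2068  0.0629] [ 618.9 -207.2] [12.  33.2] 19.4
scene tin 484 [ 0.5863 -0.0882  0.1063] [585.5 -90.2] [55.8 54.7] 66.7
scene fin 94 [ 0.624  -0.2054  0.0635] [ 623.2 -208.1] [12.8 34.5] 17.6
```

View pics/c5.png

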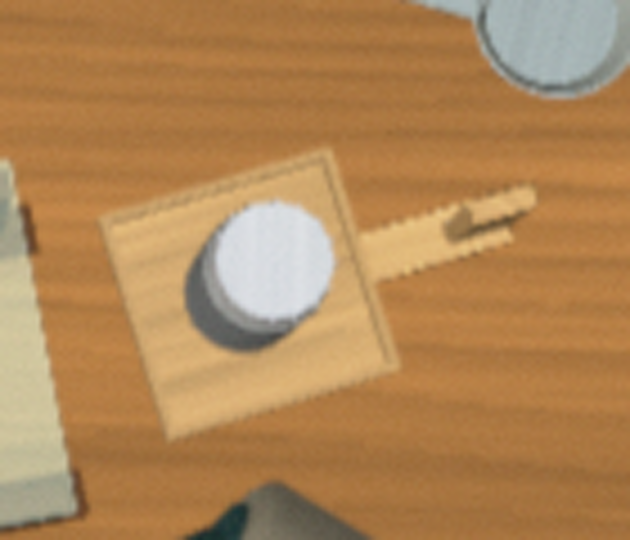

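The tin stands in the middle of the pan at crop (270,260), measured top z 0.106, and the fin is at (495,210). Next the fin.

Run:
```python
from h import *
plan([.621,-.2076,.18],17.7,4)
```

```text
now [ 0.6499 -0.3045  0.2292] yang 17.26 z [-5.e-04  1.e-03 -1.e+00] turn 0.44
dp [0.126, 0.001, 0.062] rot [-0.0, -0.0, -0.02]
dp [0.126, 0.002, 0.062] rot [-0.0, -0.0, -0.02]
dp [0.126, 0.002, 0.061] rot [-0.0, -0.01, -0.02]
dp [0.127, 0.003, 0.061] rot [-0.0, -0.0, -0.02]
end [ 0.6211 -0.2076  0.1801] left [-0.0001 -0.     -0.0001]
```

>>> servo_tool([
  {"dp": [0.126,0.002,0.06],"delta_rot": [0,0,-0.02],"fingers": 1},
  {"dp": [0.126,0.002,0.06],"delta_rot": [0,0,-0.02],"fingers": 1},
  {"dp": [0.126,0.002,0.06],"delta_rot": [0,0,-0.02],"fingers": 1},
  {"dp": [0.127,0.002,0.06],"delta_rot": [0,0,-0.02],"fingers": 1},
  {"dp": [0,0,0],"delta_rot": [0,0,0],"fingers": 1},
])

```text
clock: 10.1
position: [0.6185, -0.2023, 0.18]
ee_rot: [-0.004, 0.588, 0.809, 0.0]
contact_force: [-1.3, -0.3, -0.4]
width: 0.0851
gripper_force: 0.0
```

>>> servo_tool([
  {"dp": [0,0,0],"delta_rot": [0,0,0],"fingers": 1},
])

```text
clock: 10.2
position: [0.6211, -0.2061, 0.1817]
ee_rot: [0.0, 0.588, 0.809, -0.0]
contact_force: [0.7, -1.1, 0.5]
width: 0.0857
gripper_force: 0.0
```

Run:
```python
from h import *
plan([.621,-.2076,.104],17.7,4)
```

```text
now [ 0.6211 -0.2061  0.1817] yang 17.9 z [ 1.e-04 -2.e-04 -1.e+00] turn -0.2
dp [-0.002, -0.001, 0.097] rot [0.0, 0.0, 0.01]
dp [-0.002, -0.001, 0.097] rot [0.0, 0.0, 0.01]
dp [-0.001, -0.0, 0.097] rot [0.0, 0.0, 0.01]
dp [-0.002, -0.001, 0.098] rot [0.0, 0.0, 0.0]
end [ 0.621  -0.2076  0.1039] left [0.     0.     0.0001]
```

>>> servo_tool([
  {"dp": [-0.002,-0.001,0.1],"delta_rot": [0,0,0],"fingers": 1},
  {"dp": [-0.002,-0.001,0.1],"delta_rot": [0,0,0],"fingers": 1},
  {"dp": [-0.002,0,0.1],"delta_rot": [0,0,0],"fingers": 1},
  {"dp": [-0.001,0,0.09],"delta_rot": [0,0,0],"fingers": 0.8},
  {"dp": [0,0,0],"delta_rot": [0,0,0],"fingers": 0.6},
])

```text
clock: 10.7
position: [0.6205, -0.2094, 0.1013]
ee_rot: [-0.002, 0.59, 0.808, -0.0]
contact_force: [0.2, -0.6, 0.1]
width: 0.0591
gripper_force: 0.0
```

>>> servo_tool([
  {"dp": [0,0,0],"delta_rot": [0,0,0],"fingers": 0.45},
  {"dp": [0,0,0],"delta_rot": [0,0,0],"fingers": 0.35},
  {"dp": [0,0,0],"delta_rot": [0,0,0],"fingers": 0.25},
  {"dp": [0,0,0],"delta_rot": [0,0,0],"fingers": 0.2},
  {"dp": [0,0,0],"delta_rot": [0,0,0],"fingers": 0.16},
], force=30)

```text
clock: 11.2
position: [0.6216, -0.2094, 0.1038]
ee_rot: [0.001, 0.589, 0.808, 0.0]
contact_force: [0.3, -0.5, -0.3]
width: 0.0135
gripper_force: 0.0
```

>>> servo_tool([
  {"dp": [0,0,0],"delta_rot": [0,0,0],"fingers": 0.12},
  {"dp": [0,0,0],"delta_rot": [0,0,0],"fingers": 0.08},
  {"dp": [0,0,0],"delta_rot": [0,0,0],"fingers": 0.04},
  {"dp": [0,0,0],"delta_rot": [0,0,0],"fingers": 0.04},
  {"dp": [0,0,0],"delta_rot": [0,0,0],"fingers": 0.04},
])

```text
clock: 11.7
position: [0.6214, -0.2095, 0.1037]
ee_rot: [0.0, 0.589, 0.808, -0.0]
contact_force: [-1.7, 0.8, 4.8]
width: 0.0115
gripper_force: 30.1
```

Run:
```python
from h import *
plan([.621,-.2076,.104],17.7,1)
o=np.array([.5323,.0668]);a=np.radians(101.8);x=np.array([np.cos(a),np.sin(a)]);y=np.array([-x[1],x[0]])
s=readout.get_state();g=s['position'][:2]-o;print('stand frame grip',g@x,g@y)
```

```text
now [ 0.6214 -0.2095  0.1037] yang 17.78 z [ 3.e-04 -6.e-04 -1.e+00] turn -0.08
dp [0.01, 0.001, -0.001] rot [0.0, 0.01, 0.01]
end [ 0.621  -0.2075  0.1039] left [-0.     -0.0001  0.0001]
stand frame grip -0.28867618636641096 -0.030742278976637977
```

```bash
cat >> h.py <<'E'
O=np.array([.5323,.0668]);A=np.radians(101.8);SX=np.array([np.cos(A),np.sin(A)]);SY=np.array([-SX[1],SX[0]])
def st(x,y,z): return [*(O+x*SX+y*SY),z]
E
python3 - <<'E'
from h import *
plan(st(-.255,0,.1037),11.8,10)
E
```

```text
now [ 0.6214 -0.2095  0.1037] yang 17.78 z [ 3.e-04 -6.e-04 -1.e+00] turn -5.98
dp [0.018, -0.014, -0.0] rot [0.0, 0.0, 0.1]
dp [0.018, -0.014, -0.0] rot [0.0, 0.0, 0.1]
dp [0.018, -0.014, -0.0] rot [0.0, 0.0, 0.11]
dp [0.018, -0.014, -0.0] rot [0.0, 0.0, 0.1]
dp [0.018, -0.014, -0.0] rot [0.0, 0.0, 0.11]
dp [0.018, -0.014, -0.0] rot [0.0, 0.0, 0.1]
dp [0.017, -0.015, -0.0] rot [0.0, 0.0, 0.11]
dp [0.017, -0.015, -0.0] rot [0.0, 0.0, 0.1]
dp [0.018, -0.015, -0.0] rot [0.0, 0.0, 0.11]
dp [0.017, -0.015, -0.0] rot [0.0, 0.01, 0.1]
end [ 0.5844 -0.1828  0.1037] left [0.0001 0.     0.    ]
```

>>> servo_tool([
  {"dp": [0.009,-0.007,0],"delta_rot": [0,0,0.05],"fingers": 0.04},
  {"dp": [0.018,-0.014,0],"delta_rot": [0,0,0.1],"fingers": 0.04},
  {"dp": [0.018,-0.014,0],"delta_rot": [0,0,0.1],"fingers": 0.04},
  {"dp": [0.018,-0.014,0],"delta_rot": [0,0,0.11],"fingers": 0.04},
  {"dp": [0.018,-0.014,0],"delta_rot": [0,0,0.11],"fingers": 0.04},
], force=60)

```text
clock: 12.2
position: [0.6054, -0.1978, 0.1038]
ee_rot: [0.002, 0.609, 0.793, 0.0]
contact_force: [4.5, -3.9, 5.4]
width: 0.0108
gripper_force: 59.3
```

>>> servo_tool([
  {"dp": [0.018,-0.015,0],"delta_rot": [0,0,0.11],"fingers": 0.04},
  {"dp": [0.018,-0.015,0],"delta_rot": [0,0,0.11],"fingers": 0.04},
  {"dp": [0.018,-0.015,0],"delta_rot": [0,0,0.11],"fingers": 0.04},
  {"dp": [0.018,-0.015,0],"delta_rot": [0,0,0.1],"fingers": 0.04},
  {"dp": [0.018,-0.015,0],"delta_rot": [0,0,0.1],"fingers": 0.04},
])

```text
clock: 12.7
position: [0.5865, -0.1838, 0.1038]
ee_rot: [0.002, 0.63, 0.777, 0.0]
contact_force: [3.6, -3.0, 4.9]
width: 0.0111
gripper_force: 59.4
```

>>> servo_tool([
  {"dp": [0.009,-0.008,0],"delta_rot": [0,0,0.05],"fingers": 0.04},
  {"dp": [0,0,0],"delta_rot": [0,0,0],"fingers": 0.04},
  {"dp": [0,0,0],"delta_rot": [0,0,0],"fingers": 0.04},
])

```text
clock: 13.0
position: [0.5841, -0.182, 0.1038]
ee_rot: [0.001, 0.631, 0.775, 0.0]
contact_force: [2.0, -2.9, 7.1]
width: 0.0111
gripper_force: 59.5
```

Run:
```python
from h import *
plan(st(-.255,0,.1037),11.8,1);print(readout.get_state()['contact_force'])
p,d=grab('top','t5');crop('t5',215,110,415,240,'c6',4)
P=cloud('top',d);X,Y,Z=P[...,0],P[...,1],P[...,2];c=O-.1325*SX
m=(np.hypot(X-c[0],Y-c[1])<.05)&(Z>.1)&(Z<.115);Q=P[m];g=np.median(Q,0);print(g,(g[:2]-O)@SX,(g[:2]-O)@SY)
```

```text
now [ 0.5841 -0.182   0.1038] yang 11.69 z [ 1.7e-03 -4.0e-04 -1.0e+00] turn 0.11
dp [-0.004, 0.001, 0.0] rot [0.02, 0.01, -0.02]
end [ 0.5845 -0.1828  0.1038] left [-0.0001 -0.0001 -0.0001]
[ 2.01012121 -2.89277369  7.13293974]
[ 0.55830206 -0.05774884  0.10504869] -0.12723411172323412 1.7179729549591345e-05
```

View pics/c6.png

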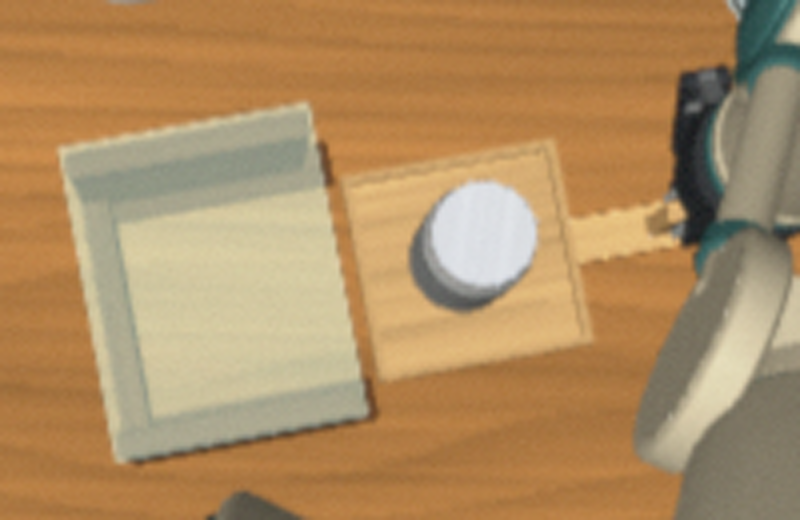

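Tray is before the mouth, with pan corners at crop (345,180), (552,140), (592,342), (385,380). The tin is standing; now checking alignment against the stand in the same camera.

Run:
```python
from h import *
def f(pts,z):
    C=np.array([ray('top',u/4+215-.4,v/4+110-.4,z) for u,v in pts]);m=C.mean(0)[:2]
    d=(C[0]-C[1])+(C[3]-C[2]);e=(C[1]-C[2])+(C[0]-C[3])
    print(m.round(4),np.degrees(np.arctan2(-d[0],d[1])).round(2),np.degrees(np.arctan2(e[1],e[0])).round(2))
    return m
t=f([(345,180),(552,140),(592,342),(385,380)],.013)
g=f([(60,150),(308,103),(372,415),(118,462)],.13)
Ot=g-.016*SX;print('tray in stand',(t-Ot)@SX,(t-Ot)@SY); Ot=np.array([.5273,.083])-.016*SX;print((t-Ot)@SX,(t-Ot)@SY)
plan(st(-.195,0,.1037),11.8,10)
```

```text
[ 0.5576 -0.0614] 11.99 12.02
[0.5274 0.0818] 11.95 12.26
tray in stand -0.1303860325976361 -0.0003117067309233629
-0.13157216625660836 -0.00015473914597921015
now [ 0.5842 -0.182   0.1038] yang 11.69 z [ 1.7e-03 -3.0e-04 -1.0e+00] turn 0.11
dp [0.03, -0.0, 0.0] rot [0.0, 0.0, -0.0]
dp [0.03, -0.0, 0.0] rot [0.0, 0.0, -0.0]
dp [0.029, -0.0, 0.0] rot [0.0, 0.0, -0.0]
dp [0.03, -0.0, 0.0] rot [0.0, 0.0, -0.0]
dp [0.029, -0.0, 0.0] rot [0.0, 0.0, -0.0]
dp [0.03, -0.0, 0.0] rot [0.0, 0.0, -0.0]
dp [0.029, -0.0, 0.0] rot [0.0, 0.0, -0.0]
dp [0.03, -0.0, 0.0] rot [0.01, 0.0, -0.01]
dp [0.029, -0.0, 0.0] rot [0.0, 0.0, -0.0]
dp [0.03, -0.0, 0.0] rot [0.01, 0.01, -0.01]
end [ 0.5722 -0.124   0.1037] left [ 0.     -0.0001 -0.    ]
```

>>> servo_tool([
  {"dp": [0.015,0,0],"delta_rot": [0,0,0],"fingers": 0.04},
  {"dp": [0.03,0,0],"delta_rot": [0,0,0],"fingers": 0.04},
  {"dp": [0.03,0,0],"delta_rot": [0,0,0],"fingers": 0.04},
  {"dp": [0.03,0,0],"delta_rot": [0,0,0],"fingers": 0.04},
  {"dp": [0.03,0,0],"delta_rot": [0,0,0],"fingers": 0.04},
])

```text
clock: 13.55
position: [0.5785, -0.1563, 0.1038]
ee_rot: [0.001, 0.631, 0.776, -0.0]
contact_force: [0.9, -5.8, 5.9]
width: 0.0112
gripper_force: 59.5
```

>>> servo_tool([
  {"dp": [0.03,0,0],"delta_rot": [0,0,0],"fingers": 0.04},
  {"dp": [0.03,0,0],"delta_rot": [0,0,0],"fingers": 0.04},
  {"dp": [0.03,0,0],"delta_rot": [0,0,0],"fingers": 0.04},
  {"dp": [0.03,0,0],"delta_rot": [0,0,0],"fingers": 0.04},
  {"dp": [0.03,0,0],"delta_rot": [0,0,0],"fingers": 0.04},
])

```text
clock: 14.05
position: [0.5723, -0.127, 0.1038]
ee_rot: [0.001, 0.631, 0.776, -0.0]
contact_force: [1.3, -5.5, 6.4]
width: 0.0109
gripper_force: 59.5
```

>>> servo_tool([
  {"dp": [0.03,0,0],"delta_rot": [0,0,0],"fingers": 0.04},
  {"dp": [0.03,0,0],"delta_rot": [0,0,0],"fingers": 0.04},
  {"dp": [0.03,0,0],"delta_rot": [0,0,0],"fingers": 0.04},
  {"dp": [0.03,0,0],"delta_rot": [0,0,0],"fingers": 0.04},
  {"dp": [0.03,0,0],"delta_rot": [0,0,0],"fingers": 0.04},
])

```text
clock: 14.55
position: [0.5662, -0.0976, 0.1038]
ee_rot: [0.001, 0.631, 0.776, -0.0]
contact_force: [0.8, -5.9, 6.8]
width: 0.0114
gripper_force: 59.6
```

>>> servo_tool([
  {"dp": [0.03,0,0],"delta_rot": [0,0,0],"fingers": 0.04},
  {"dp": [0.03,0,0],"delta_rot": [0,0,0],"fingers": 0.04},
  {"dp": [0.03,0,0],"delta_rot": [0,0,0],"fingers": 0.04},
  {"dp": [0.03,0,0],"delta_rot": [0,0,0],"fingers": 0.04},
  {"dp": [0.02,0,0],"delta_rot": [0,0,0],"fingers": 0.04},
])

```text
clock: 15.05
position: [0.5604, -0.07, 0.1038]
ee_rot: [0.001, 0.631, 0.776, -0.0]
contact_force: [1.3, -6.1, 7.9]
width: 0.011
gripper_force: 59.6
```

Run:
```python
from h import *
plan(st(-.1225,0,.1037),11.8,1);s=readout.get_state();print(s['contact_force'],(s['position'][:2]-O)@SX,(s['position'][:2]-O)@SY)
```

```text
now [ 0.5604 -0.07    0.1038] yang 11.77 z [ 0.0011 -0.002  -1.    ] turn 0.03
dp [0.086, 0.002, 0.0] rot [0.01, 0.02, -0.01]
end [ 0.5573 -0.0531  0.1037] left [ 0.  0. -0.]
[ 1.27906603 -6.06514197  7.8604897 ] -0.1397042461878486 0.00045947618438293015
```

>>> servo_tool([
  {"dp": [0.015,0,0],"delta_rot": [0,0,0],"fingers": 0.04},
  {"dp": [0.015,0,0],"delta_rot": [0,0,0],"fingers": 0.04},
  {"dp": [0.012,0,0],"delta_rot": [0,0,0],"fingers": 0.04},
  {"dp": [0.01,0,0],"delta_rot": [0,0,0],"fingers": 0.04},
  {"dp": [0.008,0,0],"delta_rot": [0,0,0],"fingers": 0.04},
])

```text
clock: 15.55
position: [0.558, -0.0585, 0.1038]
ee_rot: [0.001, 0.631, 0.776, -0.0]
contact_force: [1.6, -6.6, 6.7]
width: 0.011
gripper_force: 59.6
```

>>> servo_tool([
  {"dp": [0.006,0,0],"delta_rot": [0,0,0],"fingers": 0.04},
  {"dp": [0.006,0,0],"delta_rot": [0,0,0],"fingers": 0.04},
])

```text
clock: 15.75
position: [0.5576, -0.0563, 0.1038]
ee_rot: [0.001, 0.631, 0.776, -0.0]
contact_force: [1.3, -6.3, 7.4]
width: 0.0109
gripper_force: 59.6
```

>>> servo_tool([
  {"dp": [0.006,0,0],"delta_rot": [0,0,0],"fingers": 0.04},
  {"dp": [0.006,0,0],"delta_rot": [0,0,0],"fingers": 0.04},
])

```text
clock: 15.95
position: [0.5571, -0.054, 0.1038]
ee_rot: [0.001, 0.631, 0.776, -0.0]
contact_force: [0.9, -5.8, 7.1]
width: 0.0112
gripper_force: 59.6
```

>>> servo_tool([
  {"dp": [0.006,0,0],"delta_rot": [0,0,0],"fingers": 0.04},
  {"dp": [0.006,0,0],"delta_rot": [0,0,0],"fingers": 0.04},
])

```text
clock: 16.15
position: [0.5569, -0.0529, 0.1038]
ee_rot: [0.002, 0.63, 0.776, -0.001]
contact_force: [1.6, -13.6, 5.3]
width: 0.0114
gripper_force: 59.4
```

>>> servo_tool([
  {"dp": [0.005,0,0],"delta_rot": [0,0,0],"fingers": 0.04},
  {"dp": [0.005,0,0],"delta_rot": [0,0,0],"fingers": 0.04},
])

```text
clock: 16.35
position: [0.5568, -0.0526, 0.1038]
ee_rot: [0.003, 0.63, 0.776, -0.002]
contact_force: [0.8, -19.8, 5.9]
width: 0.011
gripper_force: 59.4
```

The force is rising and the position has stalled at the expected place, so the tray is against the back stop. Relieving the push and releasing.

>>> servo_tool([
  {"dp": [-0.006,0,0],"delta_rot": [0,0,0],"fingers": 0.04},
  {"dp": [0,0,0],"delta_rot": [0,0,0],"fingers": 0.15},
  {"dp": [0,0,0],"delta_rot": [0,0,0],"fingers": 0.3},
  {"dp": [0,0,0],"delta_rot": [0,0,0],"fingers": 0.6},
  {"dp": [0,0,0],"delta_rot": [0,0,0],"fingers": 0.6},
])

```text
clock: 16.85
position: [0.5553, -0.0492, 0.1024]
ee_rot: [-0.001, 0.631, 0.776, -0.0]
contact_force: [0.1, -1.0, -1.1]
width: 0.051
gripper_force: 0.0
```

>>> servo_tool([
  {"dp": [0,0,0],"delta_rot": [0,0,0],"fingers": 0.6},
  {"dp": [-0.01,0,-0.1],"delta_rot": [0,0,0],"fingers": 0.6},
  {"dp": [-0.05,0,-0.2],"delta_rot": [0,0,0],"fingers": 0.6},
  {"dp": [-0.05,0,-0.2],"delta_rot": [0,0,0],"fingers": 0.6},
  {"dp": [-0.05,0,-0.2],"delta_rot": [0,0,0],"fingers": 0.6},
])

```text
clock: 17.35
position: [0.5625, -0.0812, 0.2443]
ee_rot: [-0.001, 0.631, 0.776, -0.0]
contact_force: [0.5, -0.6, 0.2]
width: 0.0511
gripper_force: 0.0
```

>>> servo_tool([
  {"dp": [-0.2,0,0],"delta_rot": [0,0,0],"fingers": 0.6},
  {"dp": [-0.2,0,0],"delta_rot": [0,0,0],"fingers": 0.6},
  {"dp": [-0.2,0,0],"delta_rot": [0,0,0],"fingers": 0.6},
  {"dp": [-0.2,0,0],"delta_rot": [0,0,0],"fingers": 0.6},
  {"dp": [0,0,0],"delta_rot": [0,0,0],"fingers": 0.6},
])

```text
clock: 17.85
position: [0.5963, -0.2428, 0.2425]
ee_rot: [0.001, 0.633, 0.774, -0.001]
contact_force: [-0.3, -0.4, -0.6]
width: 0.0512
gripper_force: 0.0
```

Run:
```python
from h import *
p,d=grab('top','t6');grab('scene','s6')
a=cv2.imread('pics/t6.png')[100:260,200:420];b=cv2.imread('pics/s6.png')[140:300,140:360]
cv2.imwrite('pics/c7.png',cv2.resize(np.hstack([a,b]),(792,288),interpolation=cv2.INTER_CUBIC))
for n,f in(('top','t6'),('scene','s6')):
    P=cloud(n,np.load(f+'.npz')['d']);X,Y,Z=P[...,0],P[...,1],P[...,2];c=O-.1225*SX
    Q=P[(np.hypot(X-c[0],Y-c[1])<.04)&(Z>.055)&(Z<.075)];r=cv2.minAreaRect((Q[:,:2]*1000).astype(np.float32));g=np.array(r[0])/1000;print(n,r,(g-O)@SX,(g-O)@SY)
```

```text
top ((554.4036865234375, -51.108821868896484), (11.789546966552734, 33.57297897338867), 12.044029235839844) -0.11993721719996492 0.002475310640302138
scene ((558.6533813476562, -52.21803283691406), (12.61767864227295, 34.07062530517578), 10.052467346191406) -0.12189203345689933 -0.001457747771695737
```

View pics/c7.png

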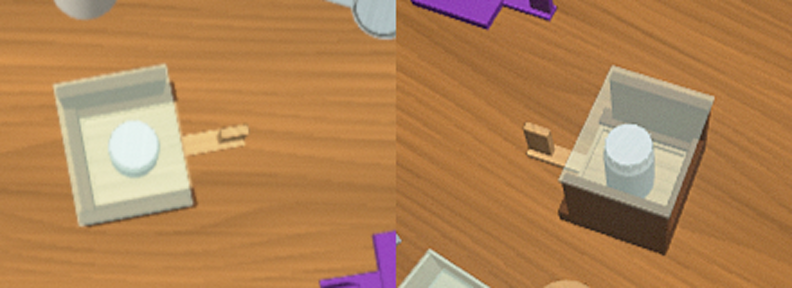

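The tray is home: its fin measures -0.121 m against the nominal -0.1225 m. The tin stands under the glass at crop (133,147), and the gripper is clear.

```bash
python3 -c "
from rig import manip
print(manip.sign_off())"
```

```text
the job is handed in; nothing more can be done
None
```

I handed the job in: the tin stands upright on the tray, and the tray sits against the back of the stand's slot, about 1–2 mm from nominal by the cameras. The run took about 18 s, and I have not seen the judge's verdict.

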